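# Hold an angle bracket in the drilling fixture for clamping

### The job

First slide the length stop of the drilling fixture fully home, to its end away from the toggle clamp. Then stand the aluminium angle bracket flat on the fixture's bed, upright leg on the open side, the end of its foot up against the stop finger and the edge of its foot square against the sprung fence, and press it into the fence with a steady push of about 10 N (the fence gives about half its travel). Finish while still holding it pressed like that, so that I can close the clamp, and leave the can, the bin and the wrench alone.

Things in the scene. Friction and masses are not known exactly. Their poses are not given: they have to be found in the camera images.
- fixture: Drilling fixture bolted to the bench: steel base 200 x 300 mm, its top (the bed) 12 mm above the bench. Origin: underside centre; +x across the bed to the fence, y along the fence. The bed is free from x -100 to 30 mm. A fixed grey rail (x 63 to 93 mm) behind the fence is 50 mm high; an open toggle clamp stands on its -y end (y -125 to -85 mm, to 108 mm high).
- fence: Sprung fence: upright steel plate 8 x 200 x 30 mm, top 43 mm above the bench. Origin: middle of its front face, at bed height; axes as the fixture's; the pose follows the plate. Starts fully out (face at x = 30 mm of the fixture), gives only in +x, up to 20 mm to a hard stop; spring: 3 N to start, then 0.7 N per mm: 10 N at 10 mm, 17 N at 20 mm.
- stop_slide (a joint): Position of the length stop along the rail, m: 0 at its -y end, 0.070 at its +y end stop (home, the end away from the clamp). Starts at 0 to 0.035. Slides along the fixture's y with about 3 N of friction and stays where it is left.
- slide_grip (a point): Centre of the length stop's black block grip, 26 (x) x 16 (y) x 28 mm high, on the aluminium carriage that runs on the rail. It is 78.5 mm above the bench; grip top at 92.5 mm, carriage top (38 x 30 mm) at 64.5 mm. Axes as the fixture's; moves with the slide.
- stop_face (a point): Middle of the -y face of the stop finger, 4 mm above the bed. Finger 24 (x) x 8 (y) mm, just in front of the fence (x 0 to 24 mm of the fixture), reaching down to 2 mm above the bed; its arm crosses over the fence 56 to 64 mm above the bench to the carriage. The bracket comes to it from the -y side. Axes as the fixture's; moves with the slide (home: y = 45 mm).
- bracket: Loose aluminium angle, 80 mm long (y), 0.13 to 0.27 kg, standing on its foot. Origin: centre of the upright leg, 30 mm above its underside. Leg 8 mm thick (x), 60 mm high. Foot 7 mm thick, from the leg to +x, its free edge at x = 51 mm; the leg's outer face at x = -4 mm. In place its axes are parallel to the fixture's, foot edge on the fence, +y end at the stop.
- bracket_end (a point): Point on the +y end face of the bracket's foot, at half the foot's thickness: 30 mm in x, 40 mm in y and -26.5 mm in z from the bracket's origin, axes as the bracket's.
- spray_can: Bystander: upright plain can, 52 mm across, 160 mm tall; origin at its underside. Leave alone.
- parts_bin: Bystander: small grey open bin with a divider, 120 x 100 x 55 mm; origin at its underside. Leave alone.
- wrench: Bystander: steel wrench lying on the bench, 160 mm long; origin at its underside. Leave alone.
Things that resemble listed ones, but are neither listed nor needed, are in the scene too. What is shaped like the bracket but purple is not meant.

How it is judged:
By the outcome, as a careful person would: the job done as asked, in the order asked, and still so for the second after the job is handed in, while the arm keeps its last pose, push and grip.
It also fails if it takes over 64 s, if anything falls off the work surface, if the arm or the gripper's body presses on something with over 40 N, if the wrist force passes 120 N, or if a joint passes its speed limit or range.

### The arm

A 6-joint arm with a two-finger parallel gripper is mounted at the origin on the work surface. World frame = base frame: x ahead of the robot, y to its left, z up, the work surface at z = 0. Lengths are in m, angles in rad, forces in N, time in s.
With the tool pointing down it reaches from about 0.35 to 0.975 m from the base axis. Payload 7.1 kg.
Tool frame: the origin (TCP) lies between the finger pads; the fingertips stand 8 mm ahead of it and the grasp point (between the pads) lies 11 mm behind it; z points along the fingers, y is the direction in which the jaws open and shut (so a half turn about z gives the same grasp; the last joint's range is limited). The gripper opens to 88 mm and grips with 3 to 60 N. Pads are 20 mm wide; open, the fingers measure 115 mm over their backs; the gripper's body (75 mm by 178 mm) begins 61 mm behind the grasp point.
Start: joints at [-1.219, 0.423, 1.63, -0, 1.089, -0.019], TCP at [0.226, -0.582, 0.231] pointing down, gripper open.
Joint ranges: [-3, 3], [-0.9, 2.11], [0.09, 2.58], [-1.31, 4.45], [0.11, 2.69], [-2.54, 2.54]. Speed limits (rad/s): [2.39, 2.39, 3.01, 3.14, 3.14, 3.14].

### API

Orientations are given as a unit quaternion [x, y, z, w].
In Python, from rig import bot, imaging, nets gives the robot as it stands.
- The arm moves only by the shell command python3 -m creep 'ROWS'. ROWS is JSON, a list of rows, each an object of numbers: "dx", "dy", "dz": the shift along the world's x, y, z in cm; "wx", "wy", "wz": the turn, a rotation vector about the world's x, y, z in degrees; "gripper": the closure, from 0 (fully open) to 1 (shut). A call has 1 to 12 rows; each row is the pose to reach, as a shift and turn from the pose measured when the call began; what a row does not reach only later rows make up. A row lasts 1/10 s, in which the tool goes at most 50 mm and 8.59 degrees, less where a joint would pass 70% of its speed; a pose out of reach is approached as far as the arm can. A call with a gripper value outside its range is refused whole. The fingers move at their own pace and stop on an object; the grip force is fixed at half the most. Time passes only in rows, so rows that repeat a pose let the fingers close. It gives the time, the measured TCP pose, the force and the opening at its end, in the units of the state.
- bot.sense(): the state, without advancing time (a new reading comes with each control period).
- imaging.read_camera(name): name is "scene" or "top" or "wrist"; returns the picture (384x512x3 uint8, blue, green, red); there is no depth.
- imaging.camera_params(name): a dict with "fx", "fy", "cx", "cy" (pixels), "position" and "orientation" of the camera in the world; the wrist camera has in their place "mount" (4x4, takes a point from camera to tool coordinates, whose origin is the TCP and whose axes are the flange's). Camera axes: x right, y down, z forward; pixel columns grow to the right and rows downward; lengths in m; the calibration is good to about 2 mm. A picture is of the moment at which its call begins: read the wrist's pose just before it. camera_params takes no time and is no camera call.
- bot.close_job(): hands the job in, once; it reports no verdict.
Trained networks look in the newest picture that a camera, given by its name, has taken for a name from the list of things; names that differ only in an ending like _2 or _b are one class to them, and where a whole thing is asked for, a point or a joint stands for the part that bears it (a point fixed in the world has none). Each returns a list of dicts, best first, with "p" (0 to 1); they miss things now and then, are a little off and sometimes report something else, mostly with a low value. They report only what shows in the picture. A call takes as long as a camera call. They do not tell look-alikes from the thing itself.
- nets.spot_in(camera, target): "location" ([column, row] in pixels, amid what is visible of it).
- nets.cut_out(camera, target): "pixels" (384x512 bool, what is visible of it) and "location" ([column, row] in pixels, amid what is visible of it).
The state is a dict: "t": time; "qpos": joint angles; "qd": joint speeds; "joint_efforts": joint torques, N m; "position": TCP position; "tool_rot": TCP orientation; "force": force on the tool from outside, world axes, zero at the start; "ft_torque": the same for the moment, N m; "gripper_width": opening from 0.0 (shut) to 1.0 (fully open).
Only numpy, scipy, OpenCV 4.12 (cv2) and the standard library are available. Lean on these libraries where they do the work, as an engineer would, in place of code of your own. Each camera call takes 0.05 s, during which the arm holds its last target.

## Working session

There is one attempt and no reset: what is moved stays moved. The work goes in short steps, Python scripts to look and compute and a shell command to move; the robot and the scene stay as the last step left them, time stands still between calls to the robot, and variables do not carry over. Pictures are saved under pics/ and viewed, and the job is handed in when it is done.

```bash
mkdir -p pics; ls; python3 - <<'E'
from rig import bot, imaging, nets
import cv2
s=bot.sense(); print(s)
for c in ("scene","top","wrist"):
    im=imaging.read_camera(c); cv2.imwrite(f"pics/{c}0.png",im)
    print(c,imaging.camera_params(c))
E
```

```text
pics
{'t': 0.0, 'qpos': array([-1.21899037e+00,  4.23837220e-01,  1.63069793e+00, -3.78555769e-05,
        1.08860098e+00, -1.89845549e-02]), 'qd': array([-3.65639292e-04, -1.11255436e-04, -6.68488067e-04, -3.09289276e-03,
        9.55594029e-05, -5.24531012e-04]), 'joint_efforts': array([ 1.17701718e-03, -5.44619465e+01, -2.73670989e+01,  6.45012874e-02,
        2.27942172e-02, -1.11659938e-04]), 'position': array([ 0.22630342, -0.58199811,  0.22990084]), 'tool_rot': array([ 9.82861555e-01,  1.84343616e-01, -1.44364811e-04, -7.58300223e-04]), 'force': array([-0.35711709,  0.05763486, -0.44188148]), 'ft_torque': array([-0.00529981, -0.02636599,  0.00509928]), 'gripper_width': 0.998735733392989}
scene {'fx': 433.15572568412875, 'fy': 433.15572568412875, 'cx': 251.1545259241162, 'cy': 191.9641437336219, 'position': array([ 1.12756619, -1.10727618,  0.93585246]), 'orientation': array([ 0.86337989,  0.19341469, -0.11324472, -0.45204154])}
top {'fx': 377.9143732490789, 'fy': 377.9143732490789, 'cx': 253.8466409402113, 'cy': 188.75367781879353, 'position': array([4.42501264e-01, 7.49143779e-04, 1.20675522e+00]), 'orientation': array([-0.69849762,  0.7133087 , -0.03554097,  0.04504013])}
wrist {'fx': 295.8062338562863, 'fy': 295.8062338562863, 'cx': 256.9974792953983, 'cy': 188.7546793864935, 'mount': array([[-1.12705083e-03, -9.55354214e-01, -2.95460750e-01,
         8.08187289e-02],
       [ 9.99999340e-01, -1.14274327e-03, -1.19560676e-04,
         3.80595665e-04],
       [-2.23412989e-04, -2.95460690e-01,  9.55354872e-01,
        -1.53926524e-01],
       [ 0.00000000e+00,  0.00000000e+00,  0.00000000e+00,
         1.00000000e+00]])}
```

View pics/scene0.png

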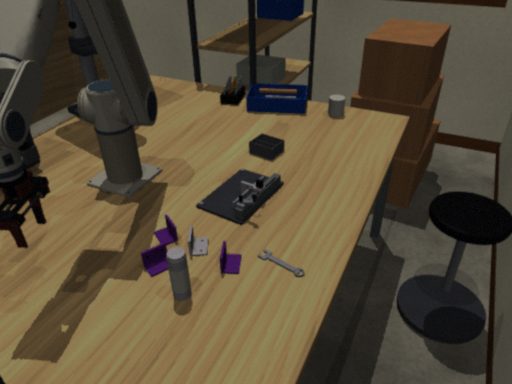

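View pics/top0.png

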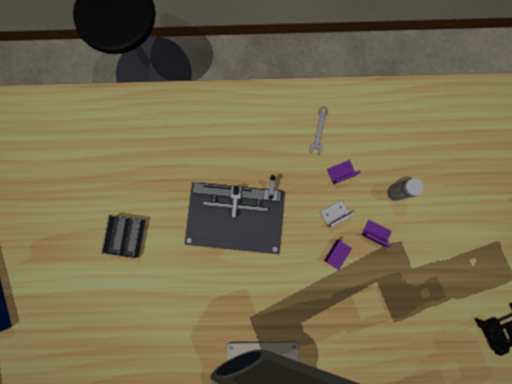

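View pics/wrist0.png

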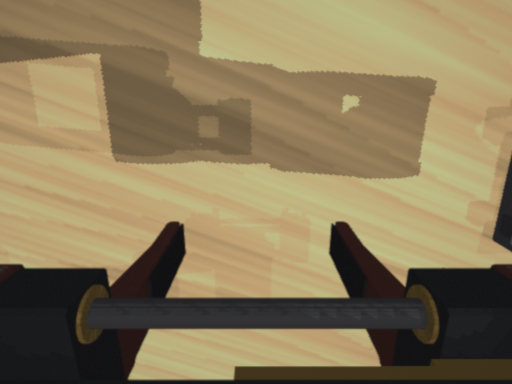

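Scene: fixture at top-camera (237,217), clamp at (273,185). Bracket candidates: aluminium (337,213); purple (343,172), (377,233), (338,254). I'll take the aluminium one and check it in close crops.

```bash
cat > h.py <<'E'
from rig import bot, imaging, nets
import numpy as np, cv2
from scipy.spatial.transform import Rotation as R
def cam(c, s=None):
    p=imaging.camera_params(c)
    if c=="wrist":
        s=s or bot.sense(); m=p["mount"]; Rt=R.from_quat(s["tool_rot"]).as_matrix()
        return p, Rt@m[:3,:3], Rt@m[:3,3]+s["position"]
    return p, R.from_quat(p["orientation"]).as_matrix(), p["position"]
def pix2(c,uv,z,s=None):
    p,Rm,o=cam(c,s); d=Rm@np.array([(uv[0]-p["cx"])/p["fx"],(uv[1]-p["cy"])/p["fy"],1])
    return o+d*(z-o[2])/d[2]
def proj(c,P,s=None):
    p,Rm,o=cam(c,s); q=Rm.T@(np.asarray(P,float)-o); return np.array([q[0]/q[2]*p["fx"]+p["cx"],q[1]/q[2]*p["fy"]+p["cy"]])
E
python3 - <<'E'
from h import *
t=cv2.imread("pics/top0.png"); s=cv2.imread("pics/scene0.png")
a=cv2.resize(t[185:240,310:370],None,fx=7,fy=7,interpolation=cv2.INTER_CUBIC)
b=cv2.resize(s[220:275,170:225],None,fx=7,fy=7,interpolation=cv2.INTER_CUBIC)
h=min(a.shape[0],b.shape[0]); cv2.imwrite("pics/c1.png",np.hstack([a[:h],b[:h]])[:, :800])
a=cv2.resize(t[170:265,175:295],None,fx=6,fy=6,interpolation=cv2.INTER_CUBIC); cv2.imwrite("pics/c2.png",a)
for n in ("bracket","fixture","slide_grip","fence","parts_bin","spray_can"):
    print(n,[(np.round(d["location"]),round(d["p"],2)) for d in nets.spot_in("top",n)])
E
```

```text
bracket [(array([336., 211.]), 0.85), (array([340., 172.]), 0.75), (array([339., 255.]), 0.73), (array([376., 235.]), 0.7)]
fixture [(array([231., 216.]), 0.85)]
slide_grip [(array([236., 193.]), 0.56)]
fence [(array([238., 206.]), 0.65)]
parts_bin [(array([125., 238.]), 0.83)]
spray_can [(array([405., 189.]), 0.92)]
```

View pics/c1.png

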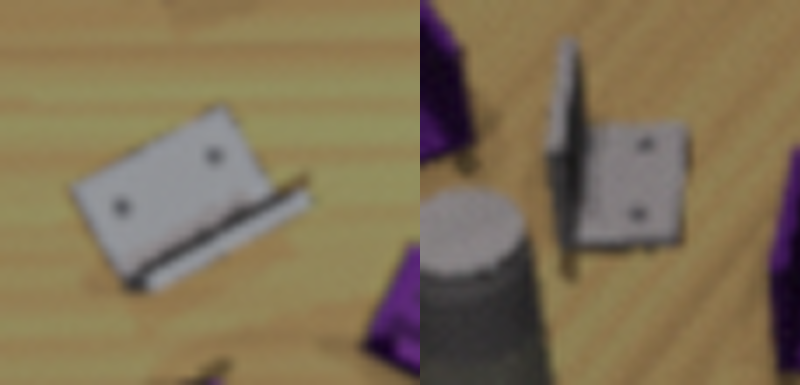

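View pics/c2.png

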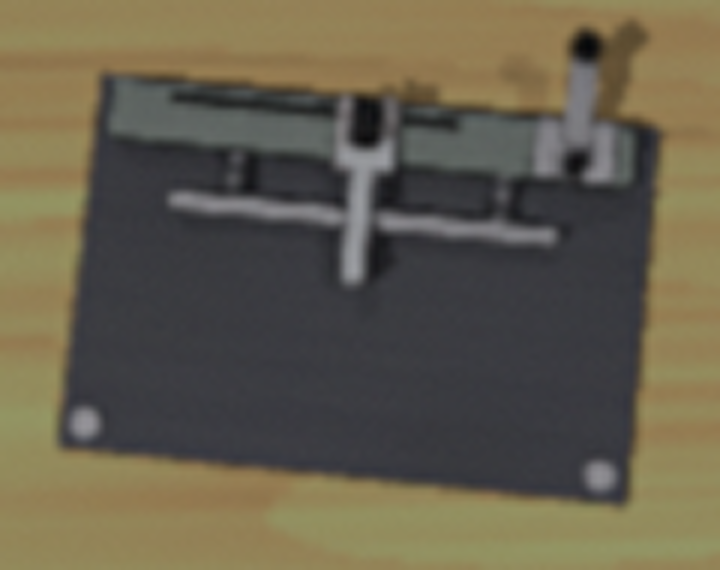

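```bash
python3 - <<'E'
from h import *
f=lambda x,y,k,ox,oy:((x+.5)/k-.5+ox,(y+.5)/k-.5+oy)
C=np.array([pix2("top",f(x,y,6,175,170),.012)[:2] for x,y in [(105,75),(658,130),(60,447),(627,503)]])
print(C,C.mean(0)); TL,TR,BL,BR=C
print("w",np.linalg.norm(TL-TR),np.linalg.norm(BL-BR),np.linalg.norm(TL-BL),np.linalg.norm(TR-BR))
print("yaw y-axis", [np.degrees(np.arctan2(-(a-b)[0],(a-b)[1])) for a,b in ((TL,TR),(BL,BR))],"x-axis",[np.degrees(np.arctan2((a-b)[1],(a-b)[0])) for a,b in ((TL,BL),(TR,BR))])
E1=pix2("top",f(75,188,7,310,185),.007);E2=pix2("top",f(222,103,7,310,185),.007)
L1=pix2("top",f(150,290,7,310,185),.06);L2=pix2("top",f(313,198,7,310,185),.06)
L3=pix2("top",f(305,180,7,310,185),.06);L4=pix2("top",f(137,280,7,310,185),.06)
for a,b in((E1,E2),(L1,L2),(L4,L3)): print(a[:2],b[:2],np.linalg.norm(a-b),np.degrees(np.arctan2(-(a-b)[0],(a-b)[1])))
print("grip",pix2("top",f(367,120,6,175,170),.0925),"finger tip end", pix2("top",f(352,285,6,175,170),.06))
print("can",pix2("top",(412,187),.16),"clamp",pix2("top",f(585,45,6,175,170),.108))
print("purple",[pix2("top",u,.03)[:2] for u in((340,172),(339,255),(376,235))])
E
```

```text
[[ 0.60525685  0.21241296]
 [ 0.5694064  -0.08095222]
 [ 0.40949773  0.23630463]
 [ 0.37486282 -0.05915382]] [0.48975595 0.07715289]
w 0.2955475935435857 0.2974815572845689 0.1972116762799032 0.19576101174726068
yaw y-axis [np.float64(-6.967238857657832), np.float64(-6.685944242456629)] x-axis [np.float64(-6.9583254861184), np.float64(-6.393262223119858)]
[ 0.50323873 -0.19334592] [ 0.54036042 -0.26138272] 0.07750500926167496 28.617405055477626
[ 0.45604125 -0.21519421] [ 0.49409957 -0.28702821] 0.08129303806771 27.915060004028575
[ 0.46043619 -0.20980106] [ 0.50193285 -0.28397706] 0.08499442406611518 29.224185806548984
grip [0.56895569 0.06823041 0.0925    ] finger tip end [0.48894194 0.07901363 0.06      ]
can [ 0.55784792 -0.42491355  0.16      ] clamp [ 0.60178563 -0.03994964  0.108     ]
purple [array([ 0.62446244, -0.25631859]), array([ 0.36755078, -0.2414458 ]), array([ 0.42604028, -0.35768156])]
```

Fixture centre is about (0.490, 0.077), yaw −6.8°, with sides measuring 296×197 mm against the true 300×200. The bracket is at yaw ≈ 28.5° with its foot edge measuring 78 mm, and only the aluminium one matches. I'll move the wrist camera over the bracket first.

```bash
python3 -m creep '[{"dx":4,"dy":3,"dz":0,"wz":8,"gripper":0},{"dx":7,"dy":8,"dz":0,"wz":16,"gripper":0},{"dx":10,"dy":12,"dz":0,"wz":24,"gripper":0},{"dx":13,"dy":17,"dz":0,"wz":32,"gripper":0},{"dx":16,"dy":21,"dz":0,"wz":40,"gripper":0},{"dx":19,"dy":26,"dz":0,"wz":48,"gripper":0},{"dx":22,"dy":30,"dz":0,"wz":56,"gripper":0},{"dx":25,"dy":34,"dz":0,"wz":62,"gripper":0},{"dx":25,"dy":37,"dz":0,"wz":62,"gripper":0},{"dx":25,"dy":37,"dz":0,"wz":62,"gripper":0},{"dx":25,"dy":37,"dz":0,"wz":62,"gripper":0}]'
python3 - <<'E'
from h import *
s=bot.sense(); im=imaging.read_camera("wrist"); cv2.imwrite("pics/w1.png",im)
print(s["position"],R.from_quat(s["tool_rot"]).as_matrix().round(3),s["force"])
np.save("s1.npy",s,allow_pickle=True)
E
```

```text
[ 0.22650207 -0.58248879  0.2306267 ] [[ 0.932  0.362 -0.   ]
 [ 0.362 -0.932  0.   ]
 [ 0.    -0.    -1.   ]] [-0.06528829  1.0505776  -0.10002078]$[0]: bad value
```

View pics/w1.png

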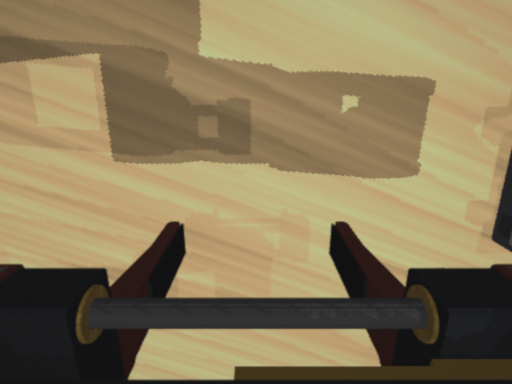

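Refused without moving. I suspect every key has to be given.

```bash
python3 -m creep '[{"dx":4,"dy":3,"dz":0,"wx":0,"wy":0,"wz":8,"gripper":0},{"dx":7,"dy":8,"dz":0,"wx":0,"wy":0,"wz":16,"gripper":0},{"dx":10,"dy":12,"dz":0,"wx":0,"wy":0,"wz":24,"gripper":0},{"dx":13,"dy":17,"dz":0,"wx":0,"wy":0,"wz":32,"gripper":0},{"dx":16,"dy":21,"dz":0,"wx":0,"wy":0,"wz":40,"gripper":0},{"dx":19,"dy":26,"dz":0,"wx":0,"wy":0,"wz":48,"gripper":0},{"dx":22,"dy":30,"dz":0,"wx":0,"wy":0,"wz":56,"gripper":0},{"dx":25,"dy":34,"dz":0,"wx":0,"wy":0,"wz":62,"gripper":0},{"dx":25,"dy":37,"dz":0,"wx":0,"wy":0,"wz":62,"gripper":0},{"dx":25,"dy":37,"dz":0,"wx":0,"wy":0,"wz":62,"gripper":0},{"dx":25,"dy":37,"dz":0,"wx":0,"wy":0,"wz":62,"gripper":0}]'
python3 - <<'E'
from h import *
s=bot.sense(); im=imaging.read_camera("wrist"); cv2.imwrite("pics/w1b.png",im)
print(s["t"],s["position"],R.from_quat(s["tool_rot"]).as_matrix().round(3),s["force"])
np.save("s1.npy",s,allow_pickle=True)
E
```

```text
t: 1.6
position: [0.4769, -0.2115, 0.2308]
tool_rot: [0.747, 0.665, -0.0, 0.0]
force: [-1.4, 0.0, 0.6]
gripper_width: 1.001
1.6 [ 0.4768749  -0.21148565  0.23078395] [[ 0.115  0.993  0.   ]
 [ 0.993 -0.115 -0.   ]
 [-0.     0.    -1.   ]] [-1.44169308  0.02641477  0.60706301]
```

View pics/w1b.png

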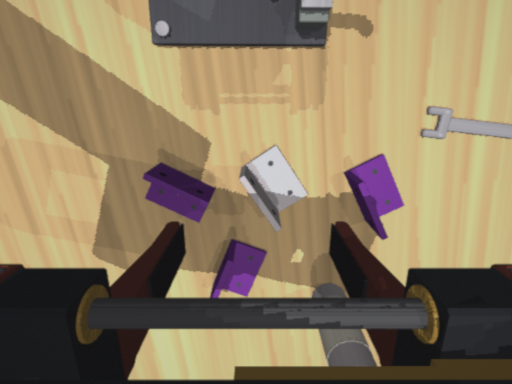

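The wrist view shows the aluminium bracket at (272,187), with foot corners near (275,146) and (307,193) and the leg on the lower left. The purple ones are at (180,190), (240,268) and (375,193).

```bash
python3 - <<'E'
import cv2
im=cv2.imread("pics/w1b.png")
cv2.imwrite("pics/c3.png",cv2.resize(im[135:240,225:320],None,fx=6,fy=5.7 and 6,interpolation=cv2.INTER_CUBIC)[:600])
E
```

```text
(no output)
```

View pics/c3.png

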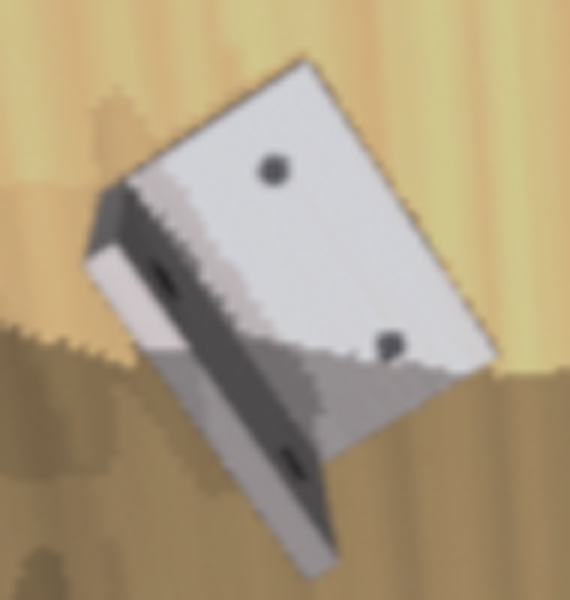

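```bash
python3 - <<'E'
from h import *
from scipy.optimize import least_squares
s=np.load("s1.npy",allow_pickle=True).item()
f=lambda x,y,k=6,ox=225,oy=135:((x+.5)/k-.5+ox,(y+.5)/k-.5+oy)
# (local xyz wrt origin at 30 above underside) , pix
M=[((51,40,-23),f(307,60)),((51,-40,-23),f(497,355)),((-4,40,30),f(86,263)),((4,40,30),f(118,243)),((-4,-40,30),f(313,580)),((4,-40,30),f(339,563)),((4,40,-23),f(128,183))]
def res(p):
    r=[]
    for l,uv in M:
        l=np.array(l)/1000; P=np.r_[p[:2]+R.from_euler("z",p[2]).as_matrix()[:2,:2]@l[:2],.03+l[2]]
        r+=list(proj("wrist",P,s)-uv)
    return np.array(r)
o=least_squares(res,[.478,-.248,.5]); print(o.x[:2],np.degrees(o.x[2])); print(o.fun.reshape(-1,2).round(1))
E
```

```text
[ 0.47615149 -0.2502573 ] 27.158630330628704
[[ 0.3 -0.1]
 [ 0.8  0.2]
 [-0.7  0.1]
 [-0.3 -0.3]
 [-0.5  0.6]
 [ 0.8  0.1]
 [-0.2 -0.5]]
```

Bracket fit is good to under 1 px: (0.476, −0.250), yaw 27.2°. Next I look over the fixture, closing the fingers for the push on the way.

```bash
python3 -m creep '[{"dx":1,"dy":4.5,"dz":0,"wx":0,"wy":0,"wz":0,"gripper":1},{"dx":2,"dy":9,"dz":0,"wx":0,"wy":0,"wz":0,"gripper":1},{"dx":3,"dy":13.5,"dz":0,"wx":0,"wy":0,"wz":0,"gripper":1},{"dx":4,"dy":18,"dz":0,"wx":0,"wy":0,"wz":0,"gripper":1},{"dx":4,"dy":22,"dz":0,"wx":0,"wy":0,"wz":0,"gripper":1},{"dx":4,"dy":25,"dz":0,"wx":0,"wy":0,"wz":0,"gripper":1},{"dx":4,"dy":25,"dz":0,"wx":0,"wy":0,"wz":0,"gripper":1},{"dx":4,"dy":25,"dz":0,"wx":0,"wy":0,"wz":0,"gripper":1}]'
python3 - <<'E'
from h import *
s=bot.sense(); im=imaging.read_camera("wrist"); cv2.imwrite("pics/w2.png",im)
np.save("s2.npy",s,allow_pickle=True)
E
```

```text
t: 2.45
position: [0.5168, 0.0362, 0.2308]
tool_rot: [0.747, 0.664, -0.0, 0.0]
force: [-0.6, -0.0, 0.0]
gripper_width: 0.311
```

View pics/w2.png

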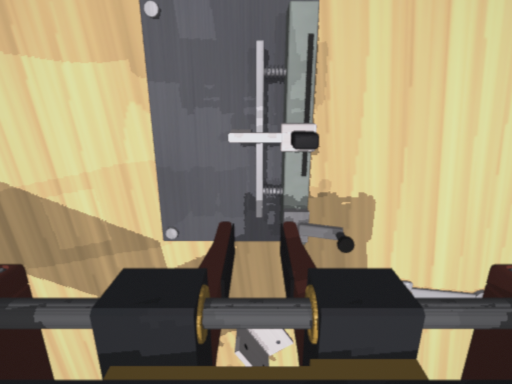

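```bash
python3 - <<'E'
import cv2
im=cv2.imread("pics/w2.png")
cv2.imwrite("pics/c4.png",cv2.resize(im[105:250,150:350],None,fx=4,fy=4,interpolation=cv2.INTER_CUBIC))
cv2.imwrite("pics/c5.png",cv2.resize(im[0:145,130:330],None,fx=4,fy=4,interpolation=cv2.INTER_CUBIC))
E
```

```text
(no output)
```

View pics/c4.png

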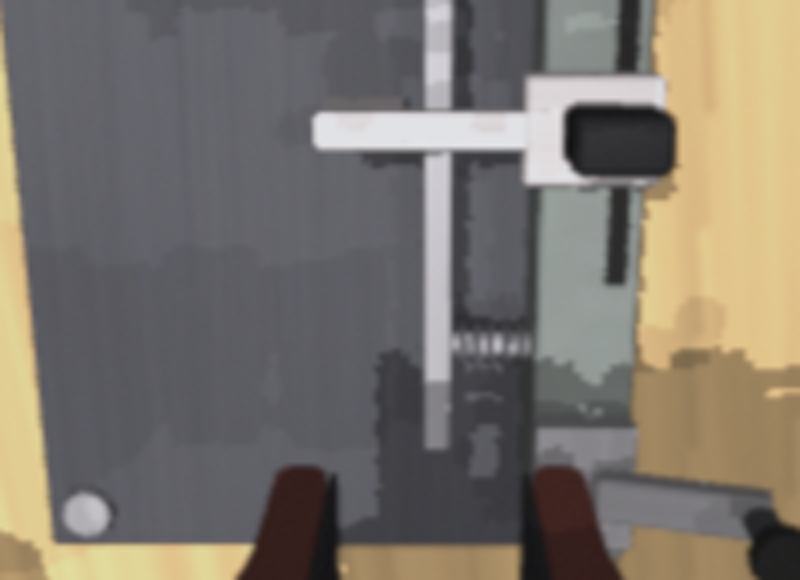

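View pics/c5.png

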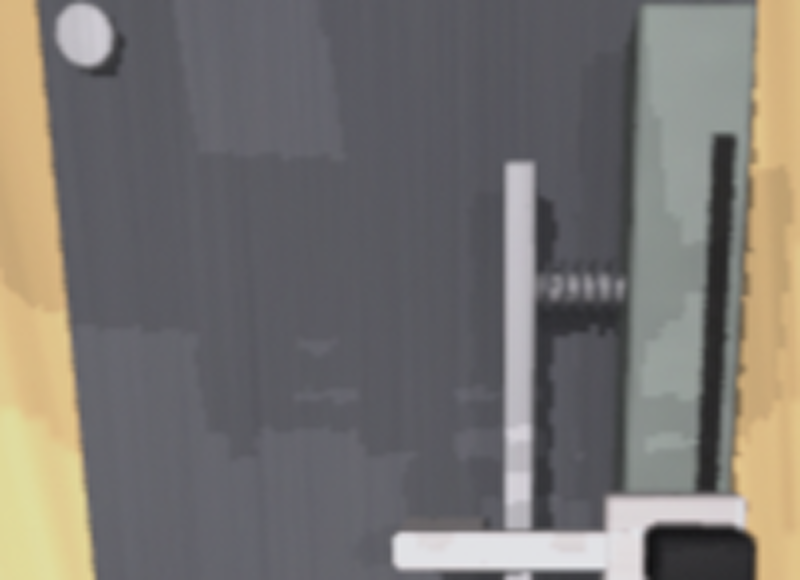

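```bash
python3 - <<'E'
from h import *
from scipy.optimize import least_squares
s=np.load("s2.npy",allow_pickle=True).item()
a=lambda x,y:((x+.5)/4-.5+150,(y+.5)/4-.5+105)
b=lambda x,y:((x+.5)/4-.5+130,(y+.5)/4-.5)
M=[((30,100,43),b(505,162)),((38,100,43),b(534,162)),((30,-100,43),a(425,449)),((38,-100,43),a(449,449)),((-100,-150,12),a(55,542))]
N=[((0,-4,64),a(314,150)),((0,4,64),a(314,113)),((59,15,64.5),a(526,75)),((59,-15,64.5),a(526,186))]
def res(p):
    r=[];Q=R.from_euler("z",p[2]).as_matrix()[:2,:2]
    for l,uv in M+[((l[0],l[1]+p[3]*1000,l[2]),uv) for l,uv in N]:
        l=np.array(l)/1000; P=np.r_[p[:2]+Q@l[:2],l[2]]
        r+=list(proj("wrist",P,s)-uv)
    return np.array(r)
o=least_squares(res,[.49,.077,-.12,0.],loss="soft_l1"); print(o.x,np.degrees(o.x[2])); print(res(o.x).reshape(-1,2).round(1))
p=o.x;Q=R.from_euler("z",p[2]).as_matrix()[:2,:2]
g=pix2("wrist",a(620,140),.0925,s)[:2]; print("grip fix",Q.T@(g-p[:2]))
np.save("fix.npy",p)
print("push start",p[:2]+Q@[.078,p[3]-.030],"end",p[:2]+Q@[.078,p[3]])
E
```

```text
[ 0.48954073  0.07777764 -0.11956182  0.001252  ] -6.850387436117446
[[-0.3 -0.3]
 [ 0.1 -0.3]
 [-0.3  0.1]
 [ 0.2  0.1]
 [-0.8  1.4]
 [-0.4 -1. ]
 [-0.6  0.8]
 [ 1.7 -0.1]
 [ 1.   0.2]]
grip fix [0.07843153 0.00287106]
push start [0.5635549  0.03993125] end [0.56713322 0.06971708]
```

Slide ≈ 0.022 (travel left ≈ 48 mm), and the grip measures at fixture x = 78 mm. I'll go down on its −y side.

```bash
python3 -m creep '[{"dx":4.7,"dy":0.2,"dz":0,"wx":0,"wy":0,"wz":0,"gripper":1},{"dx":4.7,"dy":0.2,"dz":-5,"wx":0,"wy":0,"wz":0,"gripper":1},{"dx":4.7,"dy":0.2,"dz":-9,"wx":0,"wy":0,"wz":0,"gripper":1},{"dx":4.7,"dy":0.2,"dz":-13,"wx":0,"wy":0,"wz":0,"gripper":1},{"dx":4.7,"dy":0.2,"dz":-15.2,"wx":0,"wy":0,"wz":0,"gripper":1},{"dx":4.7,"dy":0.2,"dz":-15.2,"wx":0,"wy":0,"wz":0,"gripper":1},{"dx":4.7,"dy":0.2,"dz":-15.2,"wx":0,"wy":0,"wz":0,"gripper":1}]'
python3 - <<'E'
from h import *
im=imaging.read_camera("wrist"); cv2.imwrite("pics/w3.png",im)
E
```

```text
t: 3.2
position: [0.564, 0.0363, 0.079]
tool_rot: [0.748, 0.663, -0.0, 0.0]
force: [-0.3, 0.2, -0.0]
gripper_width: 0.008
```

View pics/w3.png

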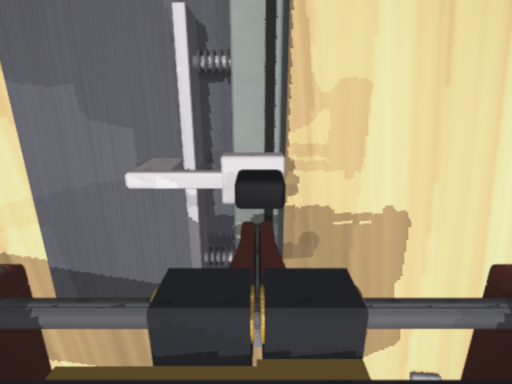

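The closed fingers sit at (257,225), right behind the black grip at (260,188), and they line up. Pushing along +y.

```bash
python3 -m creep '[{"dx":0.1,"dy":1,"dz":0,"wx":0,"wy":0,"wz":0,"gripper":1},{"dx":0.2,"dy":2,"dz":0,"wx":0,"wy":0,"wz":0,"gripper":1},{"dx":0.4,"dy":3,"dz":0,"wx":0,"wy":0,"wz":0,"gripper":1},{"dx":0.5,"dy":4,"dz":0,"wx":0,"wy":0,"wz":0,"gripper":1},{"dx":0.6,"dy":5,"dz":0,"wx":0,"wy":0,"wz":0,"gripper":1},{"dx":0.7,"dy":5.5,"dz":0,"wx":0,"wy":0,"wz":0,"gripper":1},{"dx":0.7,"dy":5.5,"dz":0,"wx":0,"wy":0,"wz":0,"gripper":1}]'
```

```text
t: 3.95
position: [0.5715, 0.0928, 0.0797]
tool_rot: [0.748, 0.664, 0.0, 0.001]
force: [-0.0, -0.3, 0.1]
gripper_width: 0.006
```

```bash
python3 -m creep '[{"dx":0,"dy":0.3,"dz":0,"wx":0,"wy":0,"wz":0,"gripper":1},{"dx":0,"dy":0.3,"dz":0,"wx":0,"wy":0,"wz":0,"gripper":1}]'
python3 -m creep '[{"dx":0,"dy":0.3,"dz":0,"wx":0,"wy":0,"wz":0,"gripper":1},{"dx":0,"dy":0.3,"dz":0,"wx":0,"wy":0,"wz":0,"gripper":1}]'
python3 - <<'E'
from h import *
im=imaging.read_camera("wrist"); cv2.imwrite("pics/w4.png",im)
E
```

```text
t: 4.15
position: [0.5713, 0.0962, 0.0794]
tool_rot: [0.748, 0.664, 0.0, 0.0]
force: [0.1, 0.5, -0.2]
gripper_width: 0.007
t: 4.35
position: [0.5713, 0.0986, 0.0794]
tool_rot: [0.748, 0.664, -0.0, 0.001]
force: [1.2, -4.7, 0.7]
gripper_width: 0.003
```

View pics/w4.png

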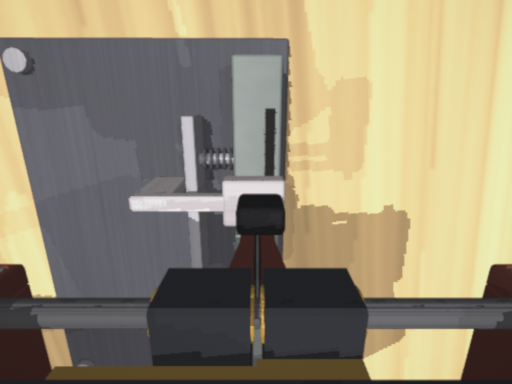

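```bash
python3 -m creep '[{"dx":0,"dy":0.3,"dz":0,"wx":0,"wy":0,"wz":0,"gripper":1},{"dx":0,"dy":0.3,"dz":0,"wx":0,"wy":0,"wz":0,"gripper":1}]'
python3 -m creep '[{"dx":0,"dy":0.4,"dz":0,"wx":0,"wy":0,"wz":0,"gripper":1},{"dx":0,"dy":0.4,"dz":0,"wx":0,"wy":0,"wz":0,"gripper":1}]'
```

```text
t: 4.6
position: [0.5713, 0.0988, 0.0794]
tool_rot: [0.748, 0.664, -0.002, 0.002]
force: [1.0, -16.9, 3.1]
gripper_width: 0.01
t: 4.8
position: [0.5714, 0.0989, 0.0795]
tool_rot: [0.747, 0.665, -0.004, 0.004]
force: [1.1, -23.2, 2.8]
gripper_width: 0.003
```

The stop is hard: force went 5→17→23 N with only 0.3 mm of motion, and the finger position equals the computed home. Backing off, rising, taking a check picture, then over to the bracket.

```bash
python3 -m creep '[{"dx":0,"dy":-1.5,"dz":0,"wx":0,"wy":0,"wz":0,"gripper":1},{"dx":0,"dy":-3,"dz":1,"wx":0,"wy":0,"wz":0,"gripper":1},{"dx":0,"dy":-4,"dz":6,"wx":0,"wy":0,"wz":0,"gripper":0.5},{"dx":-1,"dy":-5,"dz":10,"wx":0,"wy":0,"wz":0,"gripper":0.5},{"dx":-2,"dy":-6,"dz":14,"wx":0,"wy":0,"wz":0,"gripper":0.5},{"dx":-2,"dy":-6,"dz":15,"wx":0,"wy":0,"wz":0,"gripper":0.5},{"dx":-2,"dy":-6,"dz":15,"wx":0,"wy":0,"wz":0,"gripper":0.5}]'
python3 - <<'E'
from h import *
s=bot.sense();im=imaging.read_camera("wrist"); cv2.imwrite("pics/w5.png",im)
np.save("s5.npy",s,allow_pickle=True)
p=np.load("fix.npy");Q=R.from_euler("z",p[2]).as_matrix()[:2,:2]
for l in [(0,45,64),(0,53,64),(59,64,64.5),(59,34,64.5)]:
    l=np.array(l)/1000; print(proj("wrist",np.r_[p[:2]+Q@l[:2],l[2]],s))
cv2.imwrite("pics/c6.png",cv2.resize(im[60:205,150:350],None,fx=4,fy=4,interpolation=cv2.INTER_CUBIC))
E
```

```text
t: 5.5
position: [0.5523, 0.0387, 0.2316]
tool_rot: [0.748, 0.664, -0.002, 0.005]
force: [0.3, 0.2, -0.7]
gripper_width: 0.42
[192.12659811 100.18980564]
[191.61305428  92.0827765 ]
[248.81244239  80.7484249 ]
[249.03651358 111.17440086]
```

View pics/c6.png

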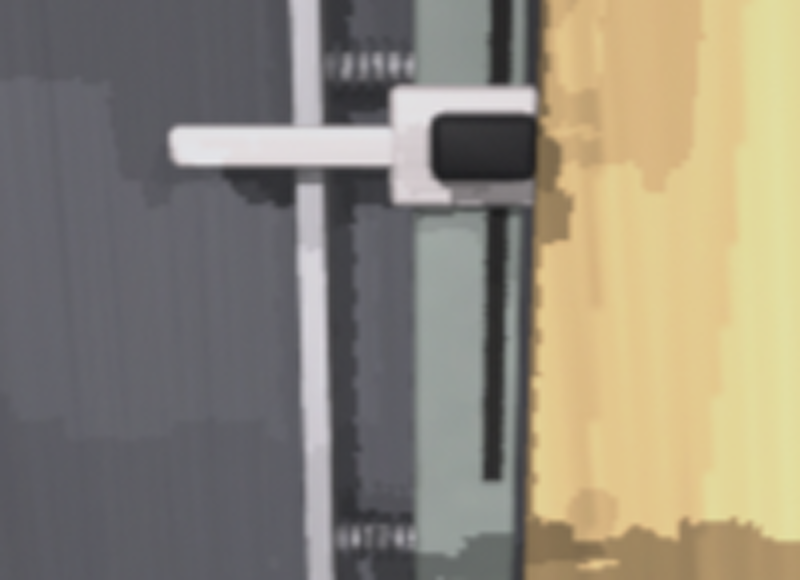

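The finger corner shows at (192.4,101.1) against (192.1,100.2) computed for home, so the stop is home. On to the bracket.

```bash
python3 -m creep '[{"dx":-1,"dy":-4.5,"dz":0,"wx":0,"wy":0,"wz":7,"gripper":0.5},{"dx":-2,"dy":-9,"dz":0,"wx":0,"wy":0,"wz":14,"gripper":0.5},{"dx":-3.5,"dy":-13.5,"dz":0,"wx":0,"wy":0,"wz":21,"gripper":0.5},{"dx":-5,"dy":-18,"dz":0,"wx":0,"wy":0,"wz":28,"gripper":0.5},{"dx":-6,"dy":-22.5,"dz":0,"wx":0,"wy":0,"wz":34,"gripper":0.5},{"dx":-7,"dy":-27,"dz":-2,"wx":0,"wy":0,"wz":34,"gripper":0.5},{"dx":-7.6,"dy":-28.9,"dz":-5,"wx":0,"wy":0,"wz":34,"gripper":0.5},{"dx":-7.6,"dy":-28.9,"dz":-10,"wx":0,"wy":0,"wz":34,"gripper":0.5},{"dx":-7.6,"dy":-28.9,"dz":-11,"wx":0,"wy":0,"wz":34,"gripper":0.5},{"dx":-7.6,"dy":-28.9,"dz":-11,"wx":0,"wy":0,"wz":34,"gripper":0.5}]'
cat > chk.py <<'E'
from h import *
import sys
s=bot.sense();im=imaging.read_camera("wrist"); cv2.imwrite(f"pics/{sys.argv[1]}.png",im)
M=R.from_quat(s["tool_rot"]).as_matrix()
yaw=np.degrees(np.arctan2(M[1,1],M[0,1]))
print("tcp",s["position"].round(4),"jaw yaw",yaw.round(2),"tilt fix rotvec deg",np.degrees(np.cross(M[:,2],[0,0,-1])).round(2),"F",s["force"].round(1),"g",round(s["gripper_width"]*88,1))
p=np.load("fix.npy");Q=R.from_euler("z",p[2]).as_matrix()[:2,:2]
print("tcp in fixture mm",(Q.T@(s["position"][:2]-p[:2])*1000).round(1),"F fix",(Q.T@s["force"][:2]).round(1),"t",round(s["t"],2))
E
python3 chk.py w6
```

```text
t: 6.55
position: [0.4736, -0.2486, 0.1169]
tool_rot: [0.52, 0.854, -0.002, 0.001]
force: [0.0, 0.3, 0.6]
gripper_width: 0.5
tcp [ 0.4736 -0.2486  0.1169] jaw yaw 27.29 tilt fix rotvec deg [ 0.23 -0.    0.  ] F [0.  0.3 0.6] g 44.0
tcp in fixture mm [  23.1 -326. ] F fix [-0.   0.3] t 6.55
```

View pics/w6.png

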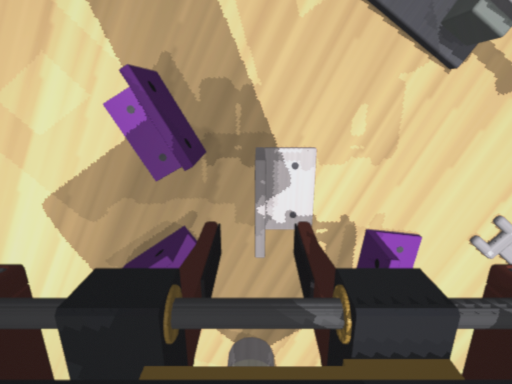

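The leg, at column 260, is centred between the fingers (215/300 tips). Going down with a small correction, then closing.

```bash
python3 -m creep '[{"dx":0.2,"dy":-0.1,"dz":-4,"wx":0,"wy":0,"wz":0,"gripper":0.5},{"dx":0.2,"dy":-0.1,"dz":-7,"wx":0.2,"wy":0,"wz":0,"gripper":0.5},{"dx":0.2,"dy":-0.1,"dz":-8.5,"wx":0.2,"wy":0,"wz":0,"gripper":0.5},{"dx":0.2,"dy":-0.1,"dz":-9.1,"wx":0.2,"wy":0,"wz":0,"gripper":0.5},{"dx":0.2,"dy":-0.1,"dz":-9.1,"wx":0.2,"wy":0,"wz":0,"gripper":0.5},{"dx":0.2,"dy":-0.1,"dz":-9.1,"wx":0.2,"wy":0,"wz":0,"gripper":0.5}]'
python3 chk.py w7
```

```text
t: 7.2
position: [0.4782, -0.2506, 0.0293]
tool_rot: [0.52, 0.854, -0.0, 0.003]
force: [-0.1, -0.7, 1.2]
gripper_width: 0.502
tcp [ 0.4782 -0.2506  0.0293] jaw yaw 27.34 tilt fix rotvec deg [0.21 0.31 0.  ] F [-0.1 -0.7  1.2] g 44.2
tcp in fixture mm [  27.9 -327.4] F fix [-0.  -0.7] t 7.2
```

View pics/w7.png

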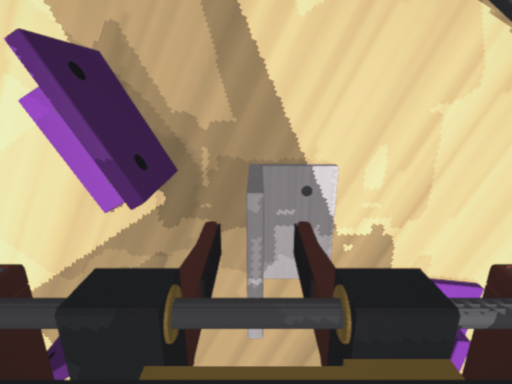

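```bash
python3 -m creep '[{"dx":-0.1,"dy":0,"dz":-0.3,"wx":0.2,"wy":0.3,"wz":0,"gripper":0.5},{"dx":-0.1,"dy":0,"dz":-0.3,"wx":0.2,"wy":0.3,"wz":0,"gripper":1},{"dx":-0.1,"dy":0,"dz":-0.3,"wx":0.2,"wy":0.3,"wz":0,"gripper":1},{"dx":-0.1,"dy":0,"dz":-0.3,"wx":0.2,"wy":0.3,"wz":0,"gripper":1},{"dx":-0.1,"dy":0,"dz":-0.3,"wx":0.2,"wy":0.3,"wz":0,"gripper":1},{"dx":-0.1,"dy":0,"dz":-0.3,"wx":0.2,"wy":0.3,"wz":0,"gripper":1},{"dx":-0.1,"dy":0,"dz":-0.3,"wx":0.2,"wy":0.3,"wz":0,"gripper":1},{"dx":-0.1,"dy":0,"dz":-0.3,"wx":0.2,"wy":0.3,"wz":0,"gripper":1}]'
python3 chk.py w8
```

```text
t: 8.05
position: [0.4771, -0.2507, 0.0263]
tool_rot: [0.52, 0.854, -0.0, 0.0]
force: [-0.8, 0.3, 0.1]
gripper_width: 0.092
tcp [ 0.4771 -0.2507  0.0263] jaw yaw 27.33 tilt fix rotvec deg [0.01 0.01 0.  ] F [-0.8  0.3  0.1] g 8.1
tcp in fixture mm [  26.8 -327.6] F fix [-0.8  0.2] t 8.05
```

View pics/w8.png

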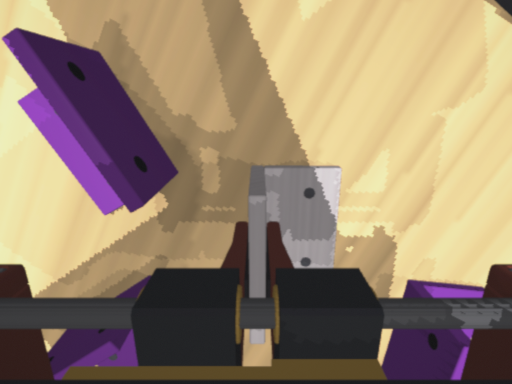

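Gripped: opening 8.1 mm matches the leg. Lift, carry and turn −34.2° to clear of the fence and stop (fixture x −33, y −6).

```bash
python3 -m creep '[{"dx":0,"dy":0,"dz":3,"wx":0,"wy":0,"wz":0,"gripper":1},{"dx":0,"dy":0,"dz":7,"wx":0,"wy":0,"wz":0,"gripper":1},{"dx":-0.2,"dy":4,"dz":9,"wx":0,"wy":0,"wz":-5,"gripper":1},{"dx":-0.5,"dy":8,"dz":9,"wx":0,"wy":0,"wz":-10,"gripper":1},{"dx":-0.8,"dy":12,"dz":9,"wx":0,"wy":0,"wz":-15,"gripper":1},{"dx":-1,"dy":16,"dz":9,"wx":0,"wy":0,"wz":-20,"gripper":1},{"dx":-1.3,"dy":20,"dz":9,"wx":0,"wy":0,"wz":-25,"gripper":1},{"dx":-1.6,"dy":24,"dz":9,"wx":0,"wy":0,"wz":-30,"gripper":1},{"dx":-1.9,"dy":28,"dz":9,"wx":0,"wy":0,"wz":-34.2,"gripper":1},{"dx":-2.1,"dy":31,"dz":9,"wx":0,"wy":0,"wz":-34.2,"gripper":1},{"dx":-2.1,"dy":32.6,"dz":9,"wx":0,"wy":0,"wz":-34.2,"gripper":1},{"dx":-2.1,"dy":32.6,"dz":9,"wx":0,"wy":0,"wz":-34.2,"gripper":1}]'
python3 chk.py w9
```

```text
t: 9.3
position: [0.4558, 0.077, 0.1163]
tool_rot: [0.747, 0.665, -0.0, 0.0]
force: [1.0, -0.5, -1.6]
gripper_width: 0.087
tcp [0.4558 0.077  0.1163] jaw yaw -6.7 tilt fix rotvec deg [ 0.01 -0.    0.  ] F [ 1.  -0.5 -1.6] g 7.7
tcp in fixture mm [-33.4  -4.8] F fix [ 1.1 -0.4] t 9.3
```

View pics/w9.png

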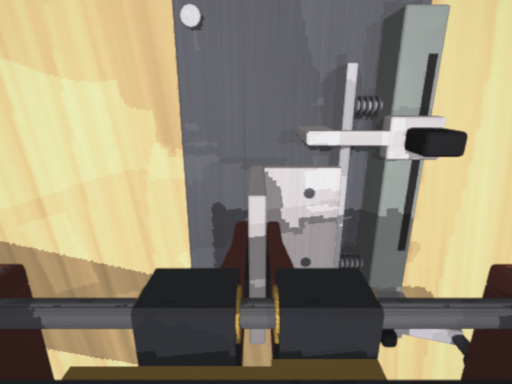

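Bracket held, square, clear of the fence and the stop finger (300–410,138). Lowering.

```bash
python3 -m creep '[{"dx":0,"dy":0,"dz":-3,"wx":0,"wy":0,"wz":-0.15,"gripper":1},{"dx":0,"dy":0,"dz":-6,"wx":0,"wy":0,"wz":-0.15,"gripper":1},{"dx":0,"dy":0,"dz":-7.4,"wx":0,"wy":0,"wz":-0.15,"gripper":1},{"dx":0,"dy":0,"dz":-7.4,"wx":0,"wy":0,"wz":-0.15,"gripper":1},{"dx":0,"dy":0,"dz":-7.4,"wx":0,"wy":0,"wz":-0.15,"gripper":1},{"dx":0,"dy":0,"dz":-7.4,"wx":0,"wy":0,"wz":-0.15,"gripper":1}]'
python3 -m creep '[{"dx":0,"dy":0,"dz":-0.3,"wx":0,"wy":0,"wz":0,"gripper":1},{"dx":0,"dy":0,"dz":-0.3,"wx":0,"wy":0,"wz":0,"gripper":1},{"dx":0,"dy":0,"dz":-0.3,"wx":0,"wy":0,"wz":0,"gripper":1}]'
python3 chk.py w10
```

```text
t: 9.95
position: [0.4566, 0.0756, 0.043]
tool_rot: [0.749, 0.663, 0.0, 0.001]
force: [0.8, -0.0, -1.2]
gripper_width: 0.095
t: 10.25
position: [0.4568, 0.0756, 0.0404]
tool_rot: [0.749, 0.663, 0.001, 0.001]
force: [-0.4, 0.3, -1.4]
gripper_width: 0.089
tcp [0.4568 0.0756 0.0404] jaw yaw -6.93 tilt fix rotvec deg [0.01 0.11 0.  ] F [-0.4  0.3 -1.4] g 7.8
tcp in fixture mm [-32.3  -6.1] F fix [-0.4  0.3] t 10.25
```

```bash
python3 -m creep '[{"dx":0,"dy":0,"dz":-0.2,"wx":0,"wy":0.1,"wz":0,"gripper":1},{"dx":0,"dy":0,"dz":-0.2,"wx":0,"wy":0.1,"wz":0,"gripper":1},{"dx":0,"dy":0,"dz":-0.2,"wx":0,"wy":0.1,"wz":0,"gripper":1}]'
python3 -m creep '[{"dx":0,"dy":0,"dz":-0.1,"wx":0,"wy":0,"wz":0,"gripper":1},{"dx":0,"dy":0,"dz":-0.1,"wx":0,"wy":0,"wz":0,"gripper":1},{"dx":0,"dy":0,"dz":-0.1,"wx":0,"wy":0,"wz":0,"gripper":1}]'
python3 chk.py w10b
```

```text
t: 10.6
position: [0.4568, 0.0757, 0.0383]
tool_rot: [0.748, 0.663, 0.0, 0.0]
force: [0.8, 0.2, -0.4]
gripper_width: 0.092
t: 10.9
position: [0.4569, 0.0757, 0.0383]
tool_rot: [0.748, 0.663, 0.0, 0.0]
force: [-3.8, -0.8, 15.7]
gripper_width: 0.091
tcp [0.4569 0.0757 0.0383] jaw yaw -6.91 tilt fix rotvec deg [0.01 0.02 0.  ] F [-3.8 -0.8 15.7] g 8.0
tcp in fixture mm [-32.2  -6. ] F fix [-3.7 -1.2] t 10.9
```

View pics/w10b.png

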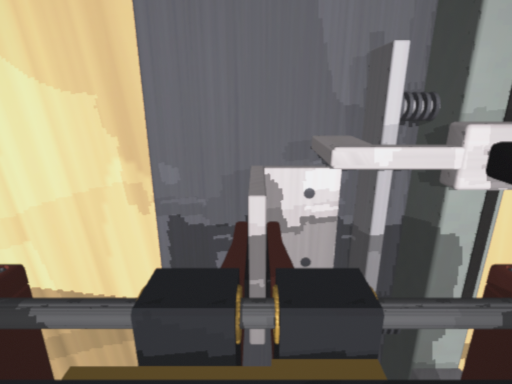

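Contact is at z = 0.0383, exactly bed height + grasp offset. Unloading, then sliding +y toward the stop.

```bash
python3 -m creep '[{"dx":0,"dy":0,"dz":0,"wx":0,"wy":0,"wz":0,"gripper":1},{"dx":0,"dy":0.2,"dz":0,"wx":0,"wy":0,"wz":0.05,"gripper":1},{"dx":0.05,"dy":0.4,"dz":0,"wx":0,"wy":0,"wz":0.05,"gripper":1},{"dx":0.1,"dy":0.6,"dz":0,"wx":0,"wy":0,"wz":0.05,"gripper":1},{"dx":0.1,"dy":0.7,"dz":0,"wx":0,"wy":0,"wz":0.05,"gripper":1},{"dx":0.1,"dy":0.7,"dz":0,"wx":0,"wy":0,"wz":0.05,"gripper":1}]'
python3 chk.py w11
```

```text
t: 11.55
position: [0.4581, 0.0829, 0.0383]
tool_rot: [0.748, 0.664, 0.0, 0.0]
force: [1.1, 0.3, 2.7]
gripper_width: 0.091
tcp [0.4581 0.0829 0.0383] jaw yaw -6.85 tilt fix rotvec deg [-0.    0.05  0.  ] F [1.1 0.3 2.7] g 8.0
tcp in fixture mm [-31.8   1.4] F fix [1.1 0.4] t 11.55
```

View pics/w11.png

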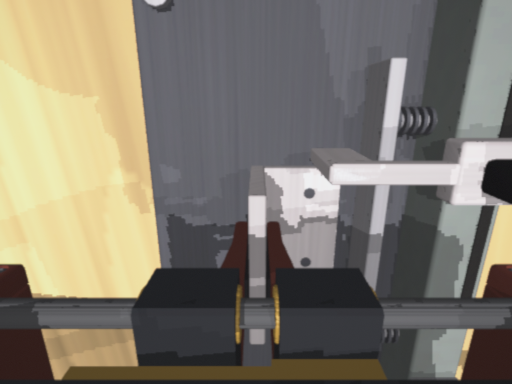

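```bash
python3 -m creep '[{"dx":0,"dy":0.15,"dz":0,"wx":0,"wy":0,"wz":0,"gripper":1},{"dx":0,"dy":0.15,"dz":0,"wx":0,"wy":0,"wz":0,"gripper":1},{"dx":0,"dy":0.15,"dz":0,"wx":0,"wy":0,"wz":0,"gripper":1}]'
python3 -m creep '[{"dx":0,"dy":0.1,"dz":0,"wx":0,"wy":0,"wz":0,"gripper":1},{"dx":0,"dy":0.1,"dz":0,"wx":0,"wy":0,"wz":0,"gripper":1}]'
python3 -m creep '[{"dx":0,"dy":0.1,"dz":0,"wx":0,"wy":0,"wz":0,"gripper":1},{"dx":0,"dy":0.1,"dz":0,"wx":0,"wy":0,"wz":0,"gripper":1}]'
```

```text
t: 11.9
position: [0.4581, 0.0845, 0.0383]
tool_rot: [0.748, 0.664, 0.0, 0.0]
force: [0.3, 0.5, 1.6]
gripper_width: 0.09
t: 12.1
position: [0.4581, 0.0856, 0.0383]
tool_rot: [0.748, 0.664, 0.0, 0.0]
force: [-0.3, -0.9, 2.6]
gripper_width: 0.089
t: 12.3
position: [0.458, 0.0864, 0.0383]
tool_rot: [0.748, 0.663, 0.0, 0.0]
force: [-0.2, -4.1, 3.1]
gripper_width: 0.089
```

```bash
python3 -m creep '[{"dx":0,"dy":0.05,"dz":0,"wx":0,"wy":0,"wz":0,"gripper":1},{"dx":0,"dy":0.05,"dz":0,"wx":0,"wy":0,"wz":0,"gripper":1},{"dx":0,"dy":0.05,"dz":0,"wx":0,"wy":0,"wz":0,"gripper":1}]'
python3 chk.py w12
```

```text
t: 12.6
position: [0.458, 0.0866, 0.0383]
tool_rot: [0.748, 0.663, 0.0, 0.0]
force: [0.3, -6.7, 3.4]
gripper_width: 0.092
tcp [0.458  0.0866 0.0383] jaw yaw -6.9 tilt fix rotvec deg [0.02 0.03 0.  ] F [ 0.3 -6.7  3.4] g 8.1
tcp in fixture mm [-32.4   4.9] F fix [ 1.1 -6.6] t 12.6
```

View pics/w12.png

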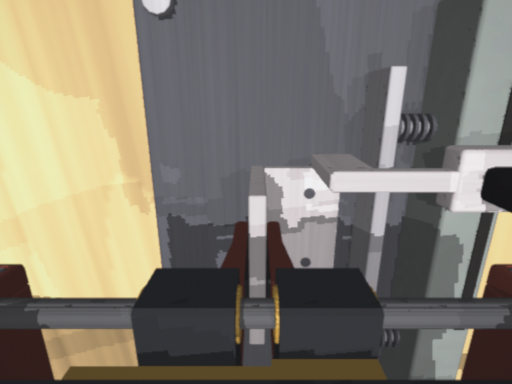

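Stop contact is confirmed: 6.6 N with no further motion, at fixture y = 4.9. Now +x toward the fence (about 11 mm to contact, +10 mm), keeping a slight +y bias.

```bash
python3 -m creep '[{"dx":0.25,"dy":0,"dz":0,"wx":0,"wy":0,"wz":0,"gripper":1},{"dx":0.5,"dy":-0.03,"dz":0,"wx":0,"wy":0,"wz":0.05,"gripper":1},{"dx":0.75,"dy":-0.06,"dz":0,"wx":0,"wy":0,"wz":0.05,"gripper":1},{"dx":1,"dy":-0.09,"dz":0,"wx":0,"wy":0,"wz":0.05,"gripper":1},{"dx":1,"dy":-0.09,"dz":0,"wx":0,"wy":0,"wz":0.05,"gripper":1},{"dx":1,"dy":-0.09,"dz":0,"wx":0,"wy":0,"wz":0.05,"gripper":1}]'
python3 chk.py w13
python3 -m creep '[{"dx":0.2,"dy":-0.01,"dz":0,"wx":0,"wy":0,"wz":0,"gripper":1},{"dx":0.4,"dy":-0.03,"dz":0,"wx":0,"wy":0,"wz":0,"gripper":1},{"dx":0.6,"dy":-0.05,"dz":0,"wx":0,"wy":0,"wz":0,"gripper":1},{"dx":0.6,"dy":-0.05,"dz":0,"wx":0,"wy":0,"wz":0,"gripper":1},{"dx":0.6,"dy":-0.05,"dz":0,"wx":0,"wy":0,"wz":0,"gripper":1}]'
python3 chk.py w14
```

```text
t: 13.25
position: [0.4659, 0.0853, 0.0384]
tool_rot: [0.748, 0.664, -0.001, -0.001]
force: [-7.6, -4.2, 12.6]
gripper_width: 0.092
tcp [0.4659 0.0853 0.0384] jaw yaw -6.85 tilt fix rotvec deg [ 0.05 -0.18  0.  ] F [-7.6 -4.2 12.6] g 8.1
tcp in fixture mm [-24.4   4.7] F fix [-7.  -5.1] t 13.25
t: 13.8
position: [0.4699, 0.0848, 0.0386]
tool_rot: [0.748, 0.664, -0.003, -0.002]
force: [-7.1, -1.2, 13.1]
gripper_width: 0.088
tcp [0.4699 0.0848 0.0386] jaw yaw -6.86 tilt fix rotvec deg [ 0.06 -0.39  0.  ] F [-7.1 -1.2 13.1] g 7.7
tcp in fixture mm [-20.4   4.6] F fix [-6.9 -2. ] t 13.8
```

View pics/w14.png

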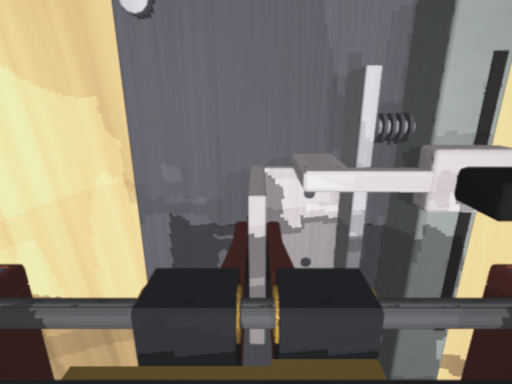

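Friction on the bed (Fz 13 N) is tilting the foot by 0.4°. Correcting tilt and unloading before going on.

```bash
python3 -m creep '[{"dx":0,"dy":0.02,"dz":0,"wx":0,"wy":-0.4,"wz":0,"gripper":1},{"dx":0,"dy":0.02,"dz":0,"wx":0,"wy":-0.4,"wz":0,"gripper":1},{"dx":0,"dy":0.02,"dz":0,"wx":0,"wy":-0.4,"wz":0,"gripper":1}]'
python3 chk.py w15
python3 -m creep '[{"dx":0.15,"dy":0,"dz":0,"wx":0,"wy":-0.3,"wz":0,"gripper":1},{"dx":0.3,"dy":-0.02,"dz":0,"wx":0,"wy":-0.3,"wz":0,"gripper":1},{"dx":0.3,"dy":-0.02,"dz":0,"wx":0,"wy":-0.3,"wz":0,"gripper":1},{"dx":0.3,"dy":-0.02,"dz":0,"wx":0,"wy":-0.3,"wz":0,"gripper":1}]'
python3 chk.py w16
```

```text
t: 14.15
position: [0.4692, 0.0849, 0.0384]
tool_rot: [0.748, 0.664, -0.001, 0.0]
force: [-3.1, -2.1, 2.6]
gripper_width: 0.087
tcp [0.4692 0.0849 0.0384] jaw yaw -6.86 tilt fix rotvec deg [ 0.07 -0.06  0.  ] F [-3.1 -2.1  2.6] g 7.7
tcp in fixture mm [-21.    4.7] F fix [-2.8 -2.5] t 14.15
t: 14.6
position: [0.4701, 0.0847, 0.0383]
tool_rot: [0.748, 0.663, -0.001, 0.0]
force: [-7.9, -0.6, 10.3]
gripper_width: 0.089
tcp [0.4701 0.0847 0.0383] jaw yaw -6.87 tilt fix rotvec deg [ 0.08 -0.01  0.  ] F [-7.9 -0.6 10.3] g 7.8
tcp in fixture mm [-20.1   4.6] F fix [-7.8 -1.5] t 14.6
```

```bash
python3 -m creep '[{"dx":0.2,"dy":0,"dz":0.02,"wx":0.05,"wy":-0.3,"wz":0,"gripper":1},{"dx":0.4,"dy":-0.02,"dz":0.02,"wx":0.05,"wy":-0.3,"wz":0,"gripper":1},{"dx":0.6,"dy":-0.04,"dz":0.02,"wx":0.05,"wy":-0.3,"wz":0,"gripper":1},{"dx":0.6,"dy":-0.04,"dz":0.02,"wx":0.05,"wy":-0.3,"wz":0,"gripper":1},{"dx":0.6,"dy":-0.04,"dz":0.02,"wx":0.05,"wy":-0.3,"wz":0,"gripper":1}]'
python3 chk.py w17
python3 -m creep '[{"dx":0.2,"dy":0,"dz":0.02,"wx":0.05,"wy":-0.3,"wz":0,"gripper":1},{"dx":0.4,"dy":-0.02,"dz":0.02,"wx":0.05,"wy":-0.3,"wz":0,"gripper":1},{"dx":0.6,"dy":-0.04,"dz":0.02,"wx":0.05,"wy":-0.3,"wz":0,"gripper":1},{"dx":0.6,"dy":-0.04,"dz":0.02,"wx":0.05,"wy":-0.3,"wz":0,"gripper":1},{"dx":0.6,"dy":-0.04,"dz":0.02,"wx":0.05,"wy":-0.3,"wz":0,"gripper":1}]'
python3 chk.py w18
```

```text
t: 15.15
position: [0.4731, 0.0844, 0.0383]
tool_rot: [0.748, 0.663, -0.001, 0.0]
force: [-10.5, -0.2, 12.2]
gripper_width: 0.086
tcp [0.4731 0.0844 0.0383] jaw yaw -6.88 tilt fix rotvec deg [ 0.05 -0.04  0.  ] F [-10.5  -0.2  12.2] g 7.6
tcp in fixture mm [-17.1   4.6] F fix [-10.4  -1.4] t 15.15
t: 15.7
position: [0.4752, 0.0841, 0.0384]
tool_rot: [0.748, 0.663, -0.001, -0.001]
force: [-14.1, 1.9, 16.9]
gripper_width: 0.092
tcp [0.4752 0.0841 0.0384] jaw yaw -6.9 tilt fix rotvec deg [ 0.02 -0.17  0.  ] F [-14.1   1.9  16.9] g 8.1
tcp in fixture mm [-15.    4.6] F fix [-14.2   0.2] t 15.7
```

View pics/w18.png

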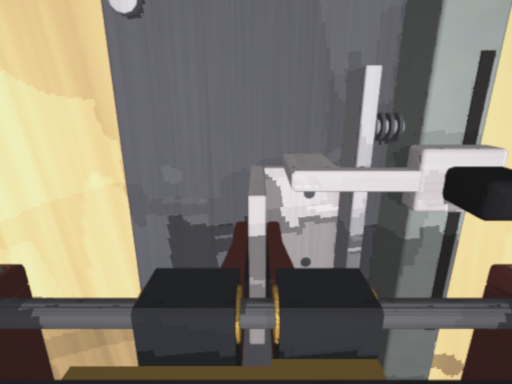

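```bash
python3 -m creep '[{"dx":0.3,"dy":0,"dz":0.08,"wx":0,"wy":-0.4,"wz":0,"gripper":1},{"dx":0.6,"dy":-0.04,"dz":0.08,"wx":0,"wy":-0.4,"wz":0.05,"gripper":1},{"dx":0.6,"dy":-0.04,"dz":0.08,"wx":0,"wy":-0.4,"wz":0.05,"gripper":1},{"dx":0.6,"dy":-0.04,"dz":0.08,"wx":0,"wy":-0.4,"wz":0.05,"gripper":1}]'
python3 chk.py w19
```

```text
t: 16.15
position: [0.4777, 0.0838, 0.0385]
tool_rot: [0.748, 0.664, -0.001, -0.001]
force: [-9.7, 1.5, 5.4]
gripper_width: 0.091
tcp [0.4777 0.0838 0.0385] jaw yaw -6.86 tilt fix rotvec deg [ 0.03 -0.16  0.  ] F [-9.7  1.5  5.4] g 8.0
tcp in fixture mm [-12.5   4.5] F fix [-9.8  0.4] t 16.15
```

At 8.5 mm deflection by position the spring law gives ≈ 9 N, and measured force is 9.8 N. Last bit in x, plus a stronger +y bias, since the stop contact force has gone to ~0.

```bash
python3 -m creep '[{"dx":0.3,"dy":0.06,"dz":0.05,"wx":0,"wy":-0.4,"wz":0,"gripper":1},{"dx":0.45,"dy":0.06,"dz":0.05,"wx":0,"wy":-0.4,"wz":0,"gripper":1},{"dx":0.45,"dy":0.06,"dz":0.05,"wx":0,"wy":-0.4,"wz":0,"gripper":1},{"dx":0.45,"dy":0.06,"dz":0.05,"wx":0,"wy":-0.4,"wz":0,"gripper":1}]'
python3 chk.py w20
```

```text
t: 16.6
position: [0.4778, 0.0839, 0.0385]
tool_rot: [0.748, 0.663, -0.002, -0.001]
force: [-13.0, -3.0, 13.5]
gripper_width: 0.093
tcp [0.4778 0.0839 0.0385] jaw yaw -6.88 tilt fix rotvec deg [ 0.09 -0.25  0.  ] F [-13.   -3.   13.5] g 8.2
tcp in fixture mm [-12.4   4.7] F fix [-12.5  -4.5] t 16.6
```

View pics/w20.png

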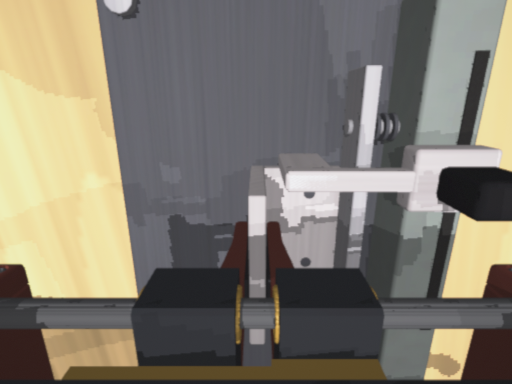

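```bash
python3 -m creep '[{"dx":0.3,"dy":0.02,"dz":0.08,"wx":0.05,"wy":-0.6,"wz":0,"gripper":1},{"dx":0.5,"dy":0.02,"dz":0.08,"wx":0.05,"wy":-0.6,"wz":0,"gripper":1},{"dx":0.5,"dy":0.02,"dz":0.08,"wx":0.05,"wy":-0.6,"wz":0,"gripper":1},{"dx":0.5,"dy":0.02,"dz":0.08,"wx":0.05,"wy":-0.6,"wz":0,"gripper":1}]'
python3 chk.py w21
```

```text
t: 17.05
position: [0.4783, 0.0838, 0.0385]
tool_rot: [0.748, 0.663, -0.002, -0.0]
force: [-12.1, -0.9, 7.3]
gripper_width: 0.094
tcp [0.4783 0.0838 0.0385] jaw yaw -6.89 tilt fix rotvec deg [ 0.09 -0.16  0.  ] F [-12.1  -0.9   7.3] g 8.3
tcp in fixture mm [-11.9   4.6] F fix [-11.9  -2.4] t 17.05
```

Measure the fence's actual travel and the bracket's edges in the picture.

```bash
python3 - <<'E'
from h import *
s=bot.sense(); im=cv2.imread("pics/w21.png")
p=np.load("fix.npy");Q=R.from_euler("z",p[2]).as_matrix()[:2,:2]
pr=lambda x,y,z: proj("wrist",np.r_[p[:2]+Q@(np.array([x,y])/1000),z/1000],s).round(1)
for d in (0,8,10,12): print(d,pr(30+d,100,43),pr(38+d,100,43),pr(30+d,70,43))
print("stop arm -y edge/finger", pr(0,45,64),pr(24,45,64)," rail corner",pr(63,100,50), "screw?",pr(-85,135,15))
cv2.imwrite("pics/c7.png",cv2.resize(im[50:200,240:440],None,fx=4,fy=4,interpolation=cv2.INTER_CUBIC))
E
```

```text
0 [347.2  64.3] [364.3  64.3] [341.8 129.5]
8 [364.3  64.3] [381.5  64.2] [357.9 129.5]
10 [368.6  64.3] [385.8  64.2] [361.9 129.5]
12 [372.9  64.2] [390.1  64.2] [366.  129.4]
stop arm -y edge/finger [283.7 190.3] [336.5 190.2]  rail corner [426.1  62.5] screw? [117.7  -1.9]
```

View pics/c7.png

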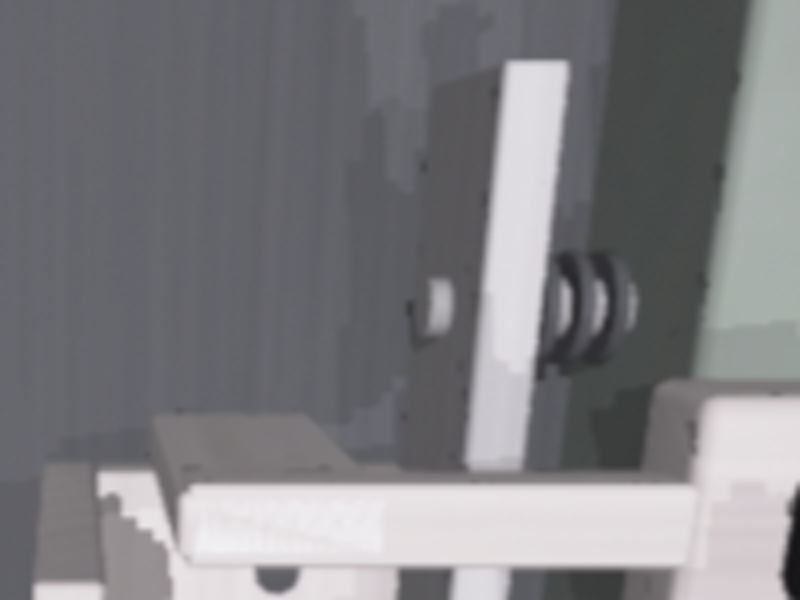

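Fence corner at (366.4,65.1)/(382.1,65.1) gives a travel of 8.6–9.0 mm, and the rail edge at 426.1 matches the prediction. One more mm.

```bash
python3 -m creep '[{"dx":0.4,"dy":0,"dz":0.07,"wx":0.05,"wy":-0.6,"wz":0,"gripper":1},{"dx":0.6,"dy":0,"dz":0.09,"wx":0.05,"wy":-0.6,"wz":0,"gripper":1},{"dx":0.6,"dy":0,"dz":0.09,"wx":0.05,"wy":-0.6,"wz":0,"gripper":1},{"dx":0.6,"dy":0,"dz":0.09,"wx":0.05,"wy":-0.6,"wz":0,"gripper":1}]'
python3 chk.py w22
```

```text
t: 17.5
position: [0.4795, 0.0836, 0.0384]
tool_rot: [0.748, 0.663, -0.001, -0.0]
force: [-12.5, 0.3, 7.4]
gripper_width: 0.09
tcp [0.4795 0.0836 0.0384] jaw yaw -6.9 tilt fix rotvec deg [ 0.09 -0.1   0.  ] F [-12.5   0.3   7.4] g 7.9
tcp in fixture mm [-10.6   4.6] F fix [-12.4  -1.2] t 17.5
```

Fence is at ≈10 mm. Final seat: hold x and push a bit more in +y to make sure of the stop.

```bash
python3 -m creep '[{"dx":0.38,"dy":0.08,"dz":0.07,"wx":0.1,"wy":-0.5,"wz":0.05,"gripper":1},{"dx":0.38,"dy":0.08,"dz":0.07,"wx":0.1,"wy":-0.5,"wz":0.05,"gripper":1},{"dx":0.38,"dy":0.08,"dz":0.07,"wx":0.1,"wy":-0.5,"wz":0.05,"gripper":1},{"dx":0.38,"dy":0.08,"dz":0.07,"wx":0.1,"wy":-0.5,"wz":0.05,"gripper":1},{"dx":0.38,"dy":0.08,"dz":0.07,"wx":0.1,"wy":-0.5,"wz":0.05,"gripper":1}]'
python3 chk.py w23
python3 - <<'E'
from h import *
im=cv2.imread("pics/w23.png"); cv2.imwrite("pics/c8.png",cv2.resize(im[50:200,240:440],None,fx=4,fy=4,interpolation=cv2.INTER_CUBIC))
s=bot.sense();p=np.load("fix.npy");Q=R.from_euler("z",p[2]).as_matrix()[:2,:2]
pr=lambda x,y,z: proj("wrist",np.r_[p[:2]+Q@(np.array([x,y])/1000),z/1000],s).round(1)
for d in (8,10,12): print(d,pr(30+d,100,43),pr(38+d,100,43))
cv2.imwrite("pics/sc9.png",cv2.resize(imaging.read_camera("scene")[150:290,140:320],None,fx=4,fy=4,interpolation=cv2.INTER_CUBIC))
E
```

```text
t: 18.05
position: [0.4795, 0.0837, 0.0384]
tool_rot: [0.748, 0.664, -0.001, 0.0]
force: [-10.8, -3.8, 7.7]
gripper_width: 0.091
tcp [0.4795 0.0837 0.0384] jaw yaw -6.86 tilt fix rotvec deg [ 0.06 -0.04  0.  ] F [-10.8  -3.8   7.7] g 8.0
tcp in fixture mm [-10.7   4.7] F fix [-10.2  -5. ] t 18.05
8 [361.8  64.6] [379.   64.5]
10 [366.1  64.6] [383.2  64.5]
12 [370.4  64.6] [387.5  64.5]
```

View pics/c8.png

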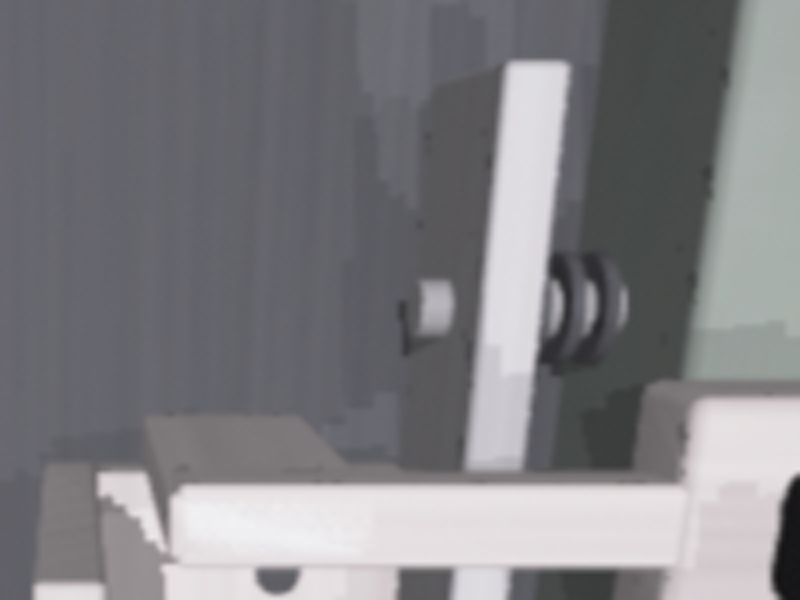

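View pics/sc9.png

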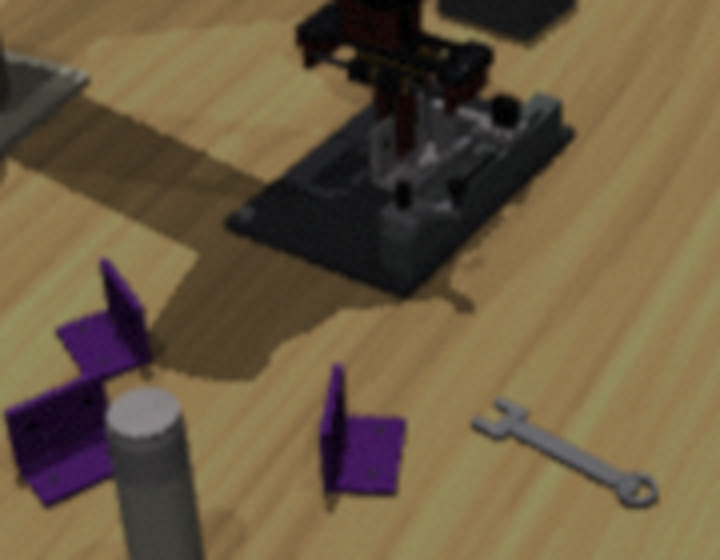

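Fence corners at (366.8,·) and (382.4,·) give a travel of 10.3/9.6 mm. The bracket stands in the fixture, and the can and wrench are untouched. Last steadiness check, then hand in.

```bash
python3 chk.py w24; python3 chk.py w25; python3 -c "
from rig import bot
print(bot.close_job())"
```

```text
tcp [0.4795 0.0837 0.0384] jaw yaw -6.86 tilt fix rotvec deg [ 0.06 -0.04  0.  ] F [-9.8 -4.6  7.5] g 7.9
tcp in fixture mm [-10.7   4.7] F fix [-9.1 -5.8] t 18.15
tcp [0.4795 0.0837 0.0384] jaw yaw -6.86 tilt fix rotvec deg [ 0.06 -0.04  0.  ] F [-10.3  -4.4   6.6] g 8.0
tcp in fixture mm [-10.7   4.7] F fix [-9.7 -5.6] t 18.2
the job is handed in; nothing more can be done
None
```

The bracket is in place on the bed and the arm is still holding it pressed into the fence, so you can close the clamp. I handed the job in at 18.2 s of the 64 s allowed.

- **Length stop:** I slid it home first, with closed fingers. It came up hard, with the force rising to 23 N and no further motion, and the picture agreed with the home position to about 1 px.
- **Bracket:** I picked up the aluminium one by its upright leg and set it flat on the bed, then slid it to the stop finger and on into the fence. Tilt is within 0.1° and it is square to the fence within about 0.1° by the arm's pose.
- **Push:** The last readings showed about 9–10 N into the fence and about 5–6 N against the stop. The fence has given 9.6–10.3 mm by the picture, and the arm was steady.
- **Bystanders:** The last scene picture shows nothing disturbed around the can and wrench. I did not check the bin specifically, but the arm never went near it.

**Less certain or off:**
- The first move command was refused because keys were missing, and nothing moved.
- While sliding, the foot tilted about 0.4° for a moment; I corrected it.
- The wrist force includes some friction on the bed (about 7 N downward load), so the fence's travel is the better measure of the push.
- The tool ended 0.2 mm short of where it first met the stop. That is below what I can measure, and the force shows it is touching.

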